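# Dispense a dishwasher tablet and catch it on the ramp

## Robot

A 6-joint arm with a two-finger parallel gripper is mounted at the origin on a cart in front of the work surface, level with it; the furniture and walls round the work are solid. World frame = base frame: x ahead of the robot, y to its left, z up, the work surface at z = 0. Lengths are in m, angles in rad, forces in N, time in s.
With the tool pointing down it reaches from about 0.325 to 0.75 m from the base axis. Payload 7.6 kg.
Tool frame: the origin (TCP) lies midway between the tips of the shut fingers; the grasp point (between the pads) lies 19 mm behind it; z points along the fingers, y is the line along which they close (so a half turn about z gives the same grasp; the last joint's range is limited). The gripper opens to 85 mm and grips with 20 to 120 N. Pads are 22 mm wide; open, the fingers measure 114 mm over their backs; the gripper's body (76 mm by 85 mm) begins 54 mm behind the grasp point. The pads swing forward as they close: fully open they stand 13 mm farther back than shut.
Start: joints at [-1.336, 0.052, 1.401, -0, 1.689, -0.07], TCP at [0.158, -0.501, 0.231] pointing down, gripper open.
Joint ranges: [-2.9, 2.9], [-0.91, 2.17], [0.12, 2.37], [-1.06, 4.2], [0.26, 2.73], [-2.93, 2.93]. Speed limits (rad/s): [2.57, 2.57, 3.01, 3.14, 3.14, 3.14].

## Interface

Orientations are given as a unit quaternion [x, y, z, w].
In Python, from rig import robot gives the robot as it stands. The module is installed in compiled form; this text tells all that it offers.
- The arm moves only by the tool send_rows, never from a script. Its arguments are lists of equal length, an entry for each row: "delta_pos": the shift along the tool's x, y, z scaled (see below), a list of three; "spin": the turn about the tool's z scaled (see below). A call has 1 to 8 rows; each row is the pose to reach, as a shift and turn from the pose commanded when the call began, along the tool's axes at that moment; what a row does not reach only later rows make up. The controller multiplies each number of a shift by 1 m and each number of a turn by 2 rad. A row lasts 1/8 s, in which the tool goes at most 62.5 mm and 10.7 degrees, less where a joint would pass 70% of its speed; a pose out of reach is approached as far as the arm can. A call with a number of a shift or a turn outside -1 to 1 is refused whole. A call with a gripper value outside its range is refused whole. "fingers" is the gripper's target within -1 to 1 (shut at 1, half-way at 0, fully open at -1), set as the call begins (left out, the last holds). The fingers move at their own pace and stop on an object; "force" is the grip in N (left out, the last holds). Time passes only in rows, so rows that repeat a pose let the fingers close. It gives the time, the measured TCP pose, the force, the opening and the grip force at its end, in the units of the state.
- robot.read_state(): the state, without advancing time (a new reading comes with each control period).
- robot.snapshot(name): name is "scene" or "top" or "wrist"; returns the picture (384x512x3 uint8, red, green, blue); there is no depth.
- robot.calibration(name): a dict with "camera_matrix" (3x3 intrinsics, pixels), "world_to_cam" (4x4, takes a point from world to camera coordinates). Camera axes: x right, y down, z forward; pixel columns grow to the right and rows downward; lengths in m; the calibration is good to about 2 mm. A picture is of the moment at which its call begins: read the wrist's pose just before it. calibration takes no time and is no camera call; for the wrist camera it gives the pose at the moment of the call.
- robot.finish_job(): hands the job in; it is judged then, once.
The state is a dict: "t": time; "joint_positions": joint angles; "joint_velocities": joint speeds; "tau": joint torques, N m; "eef_pos": TCP position; "ee_rot": TCP orientation; "force": force on the tool from outside, world axes, zero at the start; "wrist_torque": the same for the moment, N m; "grip_width": finger opening in m; "gripper_force": force on a finger pad.
Only numpy, scipy, OpenCV 4.12 (cv2) and the standard library are available. Lean on these libraries where they do the work, as an engineer would, in place of code of your own. Each camera call takes 0.05 s, during which the arm holds its last target. There are 200 camera calls.

## Task

Get one tablet out of the dishwasher-tablet dispenser without letting it slide off: with a fingertip push the sliding metal cover fully aside so that the key is free, then press the key all the way down with one finger while the other finger stands in the ramp and stops the tablet that pops out. Finish holding like that: key still held down, tablet on the ramp at rest against the finger. Do not pinch or lift the tablet, and leave the other things on the worktop where they are.

Things in the scene. Friction and masses are not known exactly. Their poses are not given: they have to be found in the camera images.
- dispenser: White dispenser fixed to the worktop, origin on the worktop. +x: up the ramp to the clear hopper (from x = 13 mm rearward, 88 mm high); +y: left across the ramp; z up. Slick ramp on y = 0, 15 degrees, open lower end at x = -65 mm; floor 28 mm high at x = -35; 38 mm wide between 4 mm kerbs. Key beside it at x = -35, y = -60. Cover rails, 34 mm high, at x = -60 and -10, y = -35 to -160.
- catch_point (a point): Point on the ramp floor (28 mm high), on its centre line, 60 mm to the dispenser's +y side of the key's centre: stand the stopping finger here. A vertical finger with its tip level with the fully pressed key is 7 mm above the floor here, well below the tablet's top (20 mm above the floor), and touches nothing else. Site axes: x up the ramp, y across it, z at right angles to its floor.
- key_top (a point): Centre of the top face of the grey key, 38 mm along the dispenser's x by 32 mm along y; 45 mm above the worktop at rest, 35 mm fully pressed. Nothing between key and ramp stands higher than 36 mm.
- key (a joint): Travel of the key straight down: 0 at rest, 0.010 m on its stop; spring force 2 N at first, 4 N fully down. It carries a 6 mm steel gate across the ramp in front of the tablet: at about 0.006 m the gate is below the floor and a spring pusher behind the tablet (1 N) kicks it down the ramp at once, past the catch point and off the open end within half a second unless stopped.
- cover_rib (a point): Middle of the ramp-side face of the upright rib on the sliding metal cover, 61 mm above the worktop. Rib: 50 mm long along the dispenser's x, 6 mm thick, on the cover's outer (-y) edge, up to 75 mm high. The cover's plate (top 51 mm high, 56 mm along x) extends from the rib 38 mm towards the ramp. Push the rib towards the dispenser's -y to open.
- cover (a joint): Slide of the cover along the dispenser's -y: 0 closed over the key, 0.055 m fully open against its stop. It stays where it is left; friction about 1.5 N. From 0.045 m the key is fully free.
- tablet_center (a point): Centre of the off-white tablet with a grey middle layer: rigid block, 36 mm along the ramp, 34 mm wide, 20 mm high, about 50 g, waiting in the clear hopper behind the gate, tilted like the ramp. At the start this point is 76 mm up the ramp from the catch point.
- pot_center (a point): Centre of a small closed pot, 63 mm across and 34 mm high, standing on the worktop on the dispenser's +y side; leave it alone.
- tub_center (a point): Centre of a small tub, 72 mm across and 71 mm high, at the left; leave it alone.
- cup_center (a point): Centre of a small cup with handle, 61 by 86 mm and 51 mm high, at the right; leave it alone.

How it is judged:
By the outcome, as a careful person would: the job done as asked, in the order asked, and still so for the second after the job is handed in, while the arm keeps its last pose, push and grip.
It also fails if it takes over 32 s, if anything falls off the work surface, if the arm or the gripper's body presses on something with over 40 N, if the wrist force passes 120 N, or if a joint passes its speed limit or range.

## Working session

There is one attempt and no reset: what is moved stays moved. The work goes in short steps, Python scripts to look and compute and a tool call to move; the robot and the scene stay as the last step left them, time stands still between calls to the robot, and variables do not carry over. Pictures are saved under pics/ and viewed, at most 10 in all, crops included, and the job is handed in when it is done.

Besides the shell and the picture viewer there is one more tool, called after "Request:" as a command line: name --pt "numbers of a row" for each row, then --argument value for the rest. send_rows: Moves the arm, as the interface text tells. Its arguments: {"type":"object","properties":{"delta_pos":{"type":"array"},"spin":{"type":"array"},"fingers":{"type":"number"},"force":{"type":"number"}},"required":["delta_pos","spin"]}

```bash
mkdir -p pics
cat > h.py <<'E'
import numpy as np, cv2
from rig import robot
def snap(n,f):
    im=robot.snapshot(n); cv2.imwrite(f'pics/{f}.png',im[:,:,::-1]); return im
def ray(c,u,v):
    K=np.array(c["camera_matrix"]);T=np.array(c["world_to_cam"])
    d=T[:3,:3].T@np.linalg.solve(K,[u,v,1.]); o=-T[:3,:3].T@T[:3,3]; return o,d
def onz(c,u,v,z):
    o,d=ray(c,u,v); return o+d*(z-o[2])/d[2]
def proj(c,P):
    K=np.array(c["camera_matrix"]);T=np.array(c["world_to_cam"])
    p=np.atleast_2d(P)@T[:3,:3].T+T[:3,3]; p=p@K.T; return p[:,:2]/p[:,2:]
E
python3 - <<'E'
from h import *
a=snap("top","top0"); b=snap("scene","scene0")
s=robot.read_state(); print(s)
for n in("top","scene"):
    c=robot.calibration(n); o,d=ray(c,256,192); print(n,o,d,np.array(c["camera_matrix"])[0,0])
cv2.imwrite("pics/both.png",cv2.resize(np.hstack([a,b])[:,:,::-1],(800,300)))
E
```

```text
{'t': 0.1, 'joint_positions': array([-1.33626391e+00,  5.27856708e-02,  1.40161522e+00,  2.15686270e-05,
        1.68859300e+00, -7.02970531e-02]), 'joint_velocities': array([-7.55094814e-04, -1.38993902e-03, -2.91433821e-03, -1.06519239e-03,
       -8.91706122e-05, -2.78881092e-05]), 'tau': array([ 1.94831206e-03, -3.82583249e+01, -3.60985744e+01, -9.75946577e-07,
        4.73638123e-03,  2.50961261e-05]), 'eef_pos': array([ 0.15753631, -0.50053074,  0.23055444]), 'ee_rot': array([ 9.88406908e-01,  1.51826524e-01, -4.67942591e-05, -6.99137345e-04]), 'force': array([-0.13071869, -0.23343003,  0.20777551]), 'wrist_torque': array([ 0.00844992,  0.01696642, -0.00090365]), 'gripper_force': 0.0, 'grip_width': 0.08532748743566944}
top [3.01840976e-01 1.09669662e-03 1.26055303e+00] [ 0.15721155  0.00661638 -0.98777903] 360.2059170088298
scene [-0.42069586  0.69045908  0.64942707] [ 0.73169576 -0.50780349 -0.4548092 ] 367.17860436553195
```

View pics/top0.png

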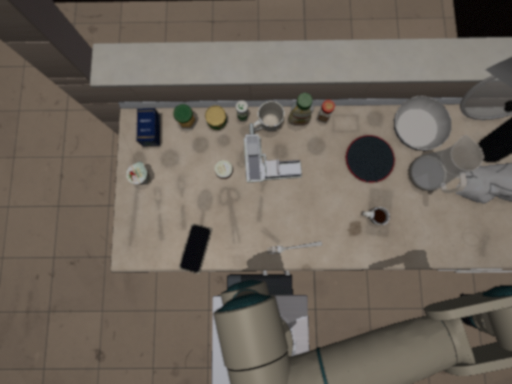

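View pics/scene0.png

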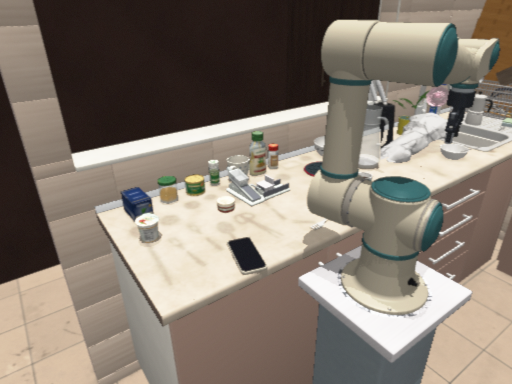

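The top view shows the dispenser at about (255,158) with the ramp towards the robot and the cover rails extending right to (300,169). The pot is at (223,169), and the cup is behind at (270,117). I'll get a coarse position, then look with the wrist camera.

Run:
```python
from h import *
c=robot.calibration("top")
for n,u,v,z in [("rampend",256,181,.03),("railend",300,169,.034),("hop",254,140,.088),("pot",223,169,.034)]: print(n,onz(c,u,v,z).round(3))
w=robot.calibration("wrist"); o,d=ray(w,256,192); print(o,d,w["camera_matrix"])
from scipy.spatial.transform import Rotation as R
print(R.from_quat(robot.read_state()["ee_rot"]).as_matrix().round(3))
im=cv2.imread("pics/top0.png")[120:195,210:310]; cv2.imwrite("pics/c0.png",cv2.resize(im,None,fx=8,fy=8,interpolation=cv2.INTER_CUBIC))
```

```text
rampend [0.536 0.009 0.03 ]
railend [ 0.576 -0.145  0.034]
hop [0.667 0.014 0.088]
pot [0.58  0.124 0.034]
[ 0.229799   -0.47860347  0.37421487] [-0.29759768 -0.09578795 -0.94996786] [[313.83538457   0.         255.14832394]
 [  0.         313.83538457 187.89271763]
 [  0.           0.           1.        ]]
[[ 0.954  0.3   -0.   ]
 [ 0.3   -0.954  0.001]
 [ 0.    -0.001 -1.   ]]
```

View pics/c0.png

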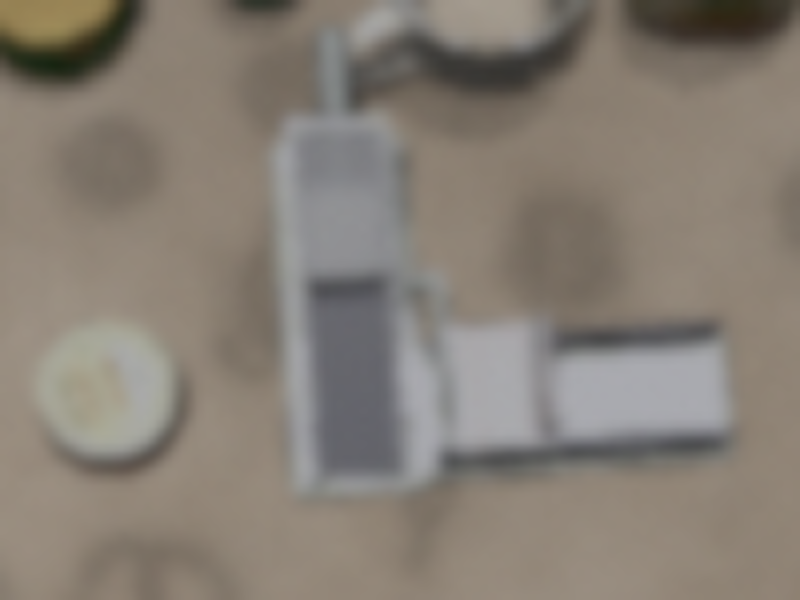

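Coarse result: the dispenser origin is near (0.60, 0.01), yaw about +5°. The cover is closed, and the rails run towards world -y. I'll move the wrist camera above it.

Request:
send_rows --pt "0.28 -0.15 0" --pt "0.28 -0.15 0" --pt "0.28 -0.15 0" --pt "0.28 -0.15 0" --pt "0.56 -0.3 0" --pt "0.56 -0.3 0" --pt "0.56 -0.3 0" --pt "0.56 -0.3 0" --spin '[0.02,0.04,0.06,0.08,0.11,0.11,0.11,0.11]' --fingers -0.07 --force 20

```text
t: 1.1
eef_pos: [0.5082, -0.1415, 0.231]
ee_rot: [0.999, 0.042, -0.0, 0.0]
force: [-0.1, -1.3, -0.0]
grip_width: 0.0456
gripper_force: 0.0
```

Request:
send_rows --pt "0.09 -0.08 0" --pt "0.09 -0.08 0" --pt "0.09 -0.08 0" --pt "0.09 -0.08 0" --spin '[0,0,0,0]'

```text
t: 1.6
eef_pos: [0.5897, -0.0562, 0.2307]
ee_rot: [0.999, 0.042, -0.001, 0.0]
force: [0.1, -0.3, -0.6]
grip_width: 0.046
gripper_force: 0.0
```

Run:
```python
from h import *
s=robot.read_state();print(s["t"],s["eef_pos"],s["ee_rot"])
c=robot.calibration("wrist")
im=snap("wrist","w0")
np.savez("w0.npz",K=c["camera_matrix"],T=c["world_to_cam"])
cv2.imwrite("pics/w0b.png",cv2.resize(im[:,:,::-1],None,fx=1.5,fy=1.5,interpolation=cv2.INTER_CUBIC))
```

```text
1.6 [ 0.58974085 -0.05618628  0.23071805] [ 9.99096853e-01  4.24863753e-02 -6.11258267e-04  1.15004029e-04]
```

View pics/w0b.png

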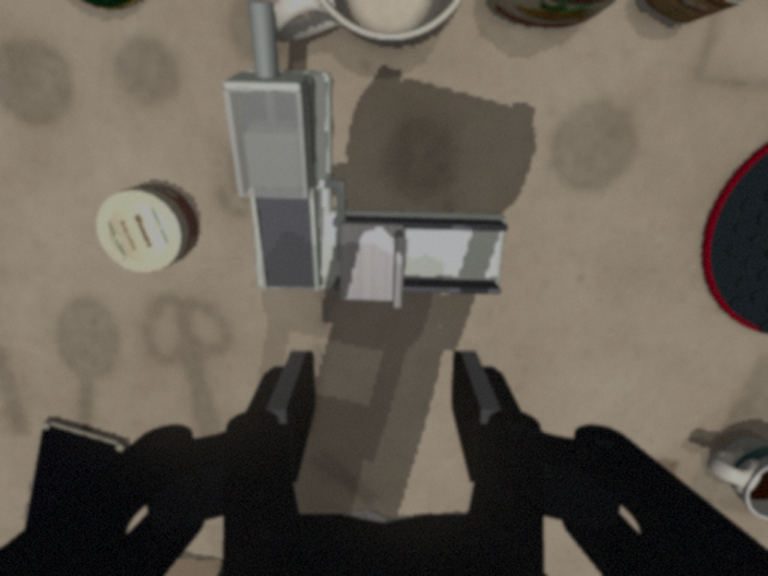

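The wrist view (1.5× scale) shows the ramp floor spanning columns 258–318, with its lower end at row 287. The rail ends are at (505,225) and (499,290), and the rib top runs from (403,228) to (398,306). Fingertips are at (300,352) and (466,352).

```bash
cat >> h.py <<'E'
def disp(yaw,o,p):
    R=np.array([[np.cos(yaw),-np.sin(yaw)],[np.sin(yaw),np.cos(yaw)]])
    return np.array(o)+R@np.array(p)
E
python3 - <<'E'
from h import *
z=np.load("w0.npz"); c={"camera_matrix":z["K"],"world_to_cam":z["T"]}
f=1/1.5
for n,u,v,h in [("rail back end",505,226,.034),("rail front end",499,290,.034),("rail back in",345,217,.034),("rail front in",405,289,.034),
 ("rib back top",403,228,.075),("rib front top",398,306,.075),("ramp L low",263,288,.024),("ramp R low",318,288,.024),("ramp L up",257,197,.036),("ramp R up",313,197,.036),("hopper BL",227,82,.088),("hopper BR",300,80,.088),("hopper FL",240,196,.088),("hopper FR",308,196,.088),("plate FL",342,300,.051),("plate BL",344,222,.051),("pot",140,230,.034)]:
    print(n,onz(c,u*f,v*f,h).round(4))
im=cv2.imread("pics/w0.png")[110:220,150:350]
cv2.imwrite("pics/w0c.png",cv2.resize(im,None,fx=4,fy=4,interpolation=cv2.INTER_CUBIC))
E
```

```text
rail back end [ 0.6086 -0.1453  0.034 ]
rail front end [ 0.5594 -0.1488  0.034 ]
rail back in [ 0.6052 -0.0284  0.034 ]
rail front in [ 0.554  -0.0774  0.034 ]
rib back top [ 0.6085 -0.0687  0.075 ]
rib front top [ 0.555  -0.0706  0.075 ]
ramp L low [0.5421 0.0328 0.024 ]
ramp R low [ 0.5458 -0.0102  0.024 ]
ramp L up [0.6144 0.0348 0.036 ]
ramp R up [ 0.6179 -0.005   0.036 ]
hopper BL [0.6852 0.0388 0.088 ]
hopper BR [ 0.6897 -0.002   0.088 ]
hopper FL [0.622  0.0319 0.088 ]
hopper FR [ 0.6255 -0.0089  0.088 ]
plate FL [ 0.5473 -0.0311  0.051 ]
plate BL [ 0.6046 -0.0291  0.051 ]
pot [0.5828 0.1205 0.034 ]
```

View pics/w0c.png

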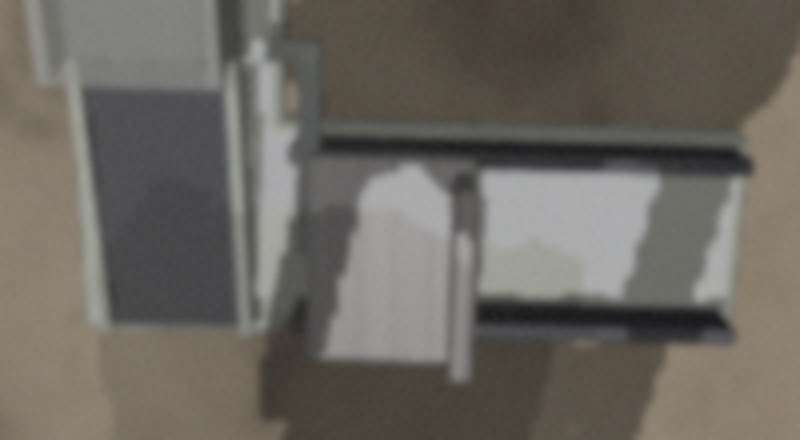

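Run:
```python
from h import *
z=np.load("w0.npz"); c={"camera_matrix":z["K"],"world_to_cam":z["T"]}
def edges(img,c,cols,v0,v1,h):
    g=cv2.GaussianBlur(cv2.cvtColor(img,cv2.COLOR_BGR2GRAY).astype(float),(0,0),.7)
    out={-1:[],1:[]}
    for u in cols:
        d=np.gradient(g[v0:v1,u])
        for s in(-1,1):
            e=s*d; k=int(np.clip(np.argmax(e),1,len(e)-2)); a,b,cc=e[k-1:k+2]; v=v0+k+.5*(a-cc)/(a-2*b+cc)
            out[s].append(onz(c,u,v,h)[:2])
    for s in out:
        p=np.array(out[s]); 
        for _ in range(4):
            f=np.polyfit(p[:,1],p[:,0],1); r=p[:,0]-np.polyval(f,p[:,1]); p=p[abs(r)<max(2*np.median(abs(r)),3e-4)]
        print("dark" if s<0 else "light","yaw",-f[0].round(4),"x at y=-.11:",np.polyval(f,-.11).round(4),len(p),"y",p[:,1].min().round(3),p[:,1].max().round(3))
im=cv2.imread("pics/w0.png")
print("wrist back"); edges(im,c,range(272,332),140,158,.034)
print("wrist front"); edges(im,c,range(272,328),180,200,.034)
im=cv2.imread("pics/top0.png"); t=robot.calibration("top")
print("top back"); edges(im,t,range(281,299),158,168,.034)
print("top front"); edges(im,t,range(281,299),171,182,.034)
```

```text
wrist back
dark yaw 0.0576 x at y=-.11: 0.6112 60 y -0.138 -0.074
light yaw 0.0539 x at y=-.11: 0.6033 60 y -0.14 -0.075
wrist front
dark yaw 0.0282 x at y=-.11: 0.5655 38 y -0.135 -0.079
light yaw -0.038 x at y=-.11: 0.5568 38 y -0.14 -0.079
top back
dark yaw 0.0595 x at y=-.11: 0.6097 16 y -0.132 -0.079
light yaw 0.0302 x at y=-.11: 0.5975 14 y -0.128 -0.083
top front
dark yaw 0.054 x at y=-.11: 0.5595 18 y -0.137 -0.078
light yaw 0.0374 x at y=-.11: 0.5476 10 y -0.133 -0.078
```

Consistent estimates: yaw is about 0.055–0.06. The catch point is about (0.5745, 0.0125), the key about (0.578, -0.0475) and the rib face at y ≈ -0.067. The measured floor width is 38.1 mm, and plate-to-rib is 38 mm, both matching the given sizes. I'll descend beside the rib with the fingers already at 60 mm spacing.

Request:
send_rows --pt "-0.008 -0.035 0.03" --pt "-0.008 -0.035 0.07" --pt "-0.008 -0.035 0.11" --pt "-0.008 -0.035 0.13" --pt "-0.008 -0.035 0.13" --pt "-0.008 -0.035 0.13" --spin '[0.013,0.013,0.013,0.013,0.013,0.013]'

```text
t: 2.4
eef_pos: [0.5796, -0.0226, 0.1031]
ee_rot: [1.0, 0.029, 0.001, 0.0]
force: [-0.3, 0.4, 0.2]
grip_width: 0.0454
gripper_force: 0.0
```

Run:
```python
from h import *
s=robot.read_state();print(s["t"],s["eef_pos"],s["ee_rot"],s["force"])
c=robot.calibration("wrist")
im=snap("wrist","w1")
np.savez("w1.npz",K=c["camera_matrix"],T=c["world_to_cam"])
cv2.imwrite("pics/w1b.png",cv2.resize(im[:,:,::-1],None,fx=1.5,fy=1.5,interpolation=cv2.INTER_CUBIC))
```

```text
2.4 [ 0.57959143 -0.02261683  0.10305404] [9.99583687e-01 2.88244579e-02 1.24084151e-03 2.54114574e-04] [-0.29837685  0.40405437  0.16197972]
```

View pics/w1b.png

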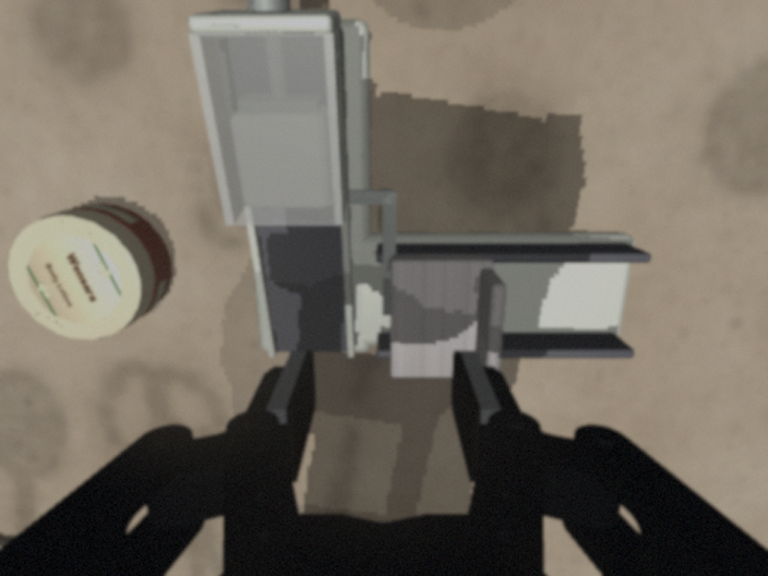

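The gripper is close to square with the dispenser. Plate left edge is (391,262)–(391,377), the rib's back top is at columns 482–505 on row 271, the floor's lower corners are near (272,351) and (346,351), and the rail ends are at (645,257) and (630,352).

Run:
```python
from h import *
z=np.load("w1.npz"); c={"camera_matrix":z["K"],"world_to_cam":z["T"]}
f=1/1.5
for n,u,v,h in [("plate BL",391,262,.051),("plate FL",391,377,.051),("rib back L top",482,271,.075),("rib back R top",505,282,.075),
 ("floor L",275,351,.02),("floor R",346,351,.02),("rail b end",648,257,.034),("rail f end",632,352,.034),("rail b in",392,246,.034),("rail f in",502,346,.034),("hop FL",228,222,.088),("hop FR",341,222,.088),("hop BL",193,20,.088),("hop BR",334,20,.088)]:
    print(n,onz(c,u*f,v*f,h).round(4))
```

```text
plate BL [ 0.603  -0.0258  0.051 ]
plate FL [ 0.5478 -0.0294  0.051 ]
rib back L top [ 0.6079 -0.0597  0.075 ]
rib back R top [ 0.604 -0.069  0.075]
floor L [0.5427 0.0313 0.02  ]
floor R [ 0.5449 -0.0062  0.02  ]
rail b end [ 0.6079 -0.1459  0.034 ]
rail f end [ 0.5593 -0.149   0.034 ]
rail b in [ 0.6062 -0.0264  0.034 ]
rail f in [ 0.5588 -0.084   0.034 ]
hop FL [0.6236 0.0317 0.088 ]
hop FR [ 0.6259 -0.0067  0.088 ]
hop BL [0.6846 0.0398 0.088 ]
hop BR [ 0.6871 -0.0026  0.088 ]
```

Request:
send_rows --pt "-0.002 -0.004 0.01" --pt "-0.002 -0.004 0.025" --pt "-0.002 -0.004 0.04" --pt "-0.002 -0.004 0.045" --pt "-0.002 -0.004 0.045" --spin '[0,0,0,0,0]'

```text
t: 3.08
eef_pos: [0.5767, -0.0179, 0.0557]
ee_rot: [1.0, 0.029, -0.001, -0.0]
force: [-0.4, 0.1, -0.3]
grip_width: 0.0461
gripper_force: 0.0
```

Request:
send_rows --pt "0 0.006 0" --pt "0 0.014 0" --pt "0 0.022 0" --pt "0 0.03 0" --pt "0 0.038 0" --pt "0 0.046 0" --pt "0 0.053 0" --pt "0 0.058 0" --spin '[0,0,0,0,0,0,0,0]'

```text
t: 4.08
eef_pos: [0.5803, -0.0763, 0.0562]
ee_rot: [1.0, 0.029, -0.0, 0.0]
force: [0.4, 1.6, 1.0]
grip_width: 0.0454
gripper_force: 0.8
```

Request:
send_rows --pt "0 0.002 0" --pt "0 0.004 0" --pt "0 0.005 0" --pt "0 0.006 0" --pt "0 0.006 0" --spin '[0,0,0,0,0]'

```text
t: 4.7
eef_pos: [0.5805, -0.0802, 0.0562]
ee_rot: [1.0, 0.03, -0.0, -0.001]
force: [-0.8, 8.5, 2.9]
grip_width: 0.0458
gripper_force: 4.1
```

Request:
send_rows --pt "0 -0.01 0" --pt "0 -0.02 -0.02" --pt "-0.002 -0.045 -0.04" --pt "-0.002 -0.066 -0.04" --pt "-0.002 -0.066 -0.04" --pt "-0.002 -0.066 -0.04" --spin '[0,0,0,0,0,0]'

```text
t: 5.45
eef_pos: [0.5744, -0.0162, 0.0955]
ee_rot: [1.0, 0.029, -0.001, 0.0]
force: [-0.0, -0.2, -0.1]
grip_width: 0.0454
gripper_force: 0.0
```

Run:
```python
from h import *
s=robot.read_state();print(s["t"],s["eef_pos"],s["ee_rot"],s["force"])
c=robot.calibration("wrist")
im=snap("wrist","w2")
np.savez("w2.npz",K=c["camera_matrix"],T=c["world_to_cam"])
cv2.imwrite("pics/w2b.png",cv2.resize(im[:,:,::-1],None,fx=1.5,fy=1.5,interpolation=cv2.INTER_CUBIC))
```

```text
5.45 [ 0.57436346 -0.01623703  0.09546158] [ 9.99564630e-01  2.94957488e-02 -7.20466295e-04  1.81635136e-04] [-0.01712145 -0.16048543 -0.13147568]
```

View pics/w2b.png

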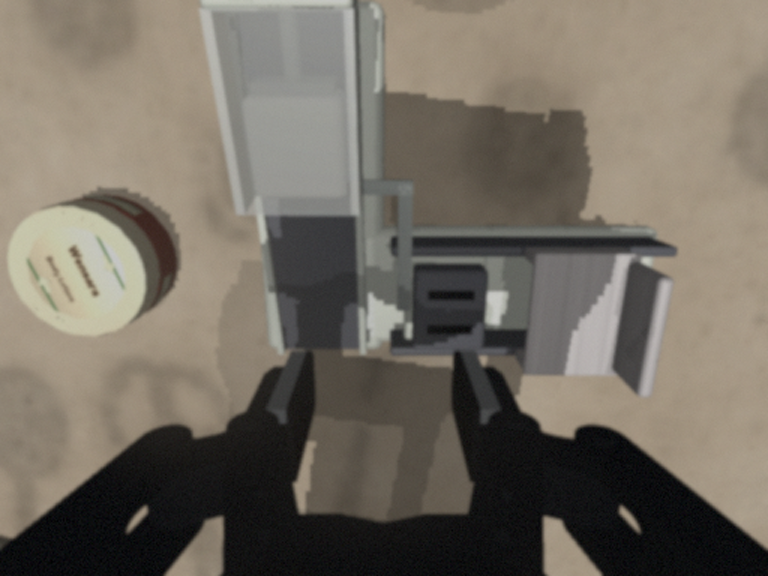

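The cover is pushed aside and the key is fully exposed. Key back corners are (414,266) and (487,266), its right edge reaches about (485,345), and the plate's left edge is now at column 528.

Run:
```python
from h import *
z=np.load("w2.npz"); c={"camera_matrix":z["K"],"world_to_cam":z["T"]}
f=1/1.5
for n,u,v,h in [("key BL",414,267,.045),("key BR",487,267,.045),("key FL",414,346,.045),("plate BL",530,254,.051),("plate FL",526,373,.051),("floor L",283,349,.02),("floor R",358,349,.02),("tipL in",314,352,.098),("tipL out",288,352,.098),("tipR in",453,352,.098),("tipR out",479,352,.098)]:
    print(n,onz(c,u*f,v*f,h).round(4))
```

```text
key BL [ 0.5964 -0.0293  0.045 ]
key BR [ 0.5983 -0.0605  0.045 ]
key FL [ 0.5595 -0.0323  0.045 ]
plate BL [ 0.6065 -0.076   0.051 ]
plate FL [ 0.5521 -0.0826  0.051 ]
floor L [0.5422 0.0318 0.02  ]
floor R [ 0.5444 -0.0064  0.02  ]
tipL in [0.5802 0.0058 0.098 ]
tipL out [0.5797 0.0144 0.098 ]
tipR in [ 0.5829 -0.0399  0.098 ]
tipR out [ 0.5834 -0.0485  0.098 ]
```

The key centre measures (0.578, -0.046), size 37×31 mm, which is consistent. The catch point is therefore (0.5745, 0.014). The fingers sit correctly, so I'll go down to just above the key.

Request:
send_rows --pt "0.002 -0.001 0.015" --pt "0.002 -0.001 0.03" --pt "0.002 -0.001 0.042" --pt "0.002 -0.001 0.044" --pt "0.002 -0.001 0.044" --spin '[0,0,0,0,0]'

```text
t: 6.12
eef_pos: [0.5768, -0.015, 0.0523]
ee_rot: [1.0, 0.029, 0.0, 0.0]
force: [0.5, -0.2, 0.7]
grip_width: 0.0459
gripper_force: 0.0
```

Now press: 10 mm of key travel needs the tips at 35 mm.

Request:
send_rows --pt "0 0 0.006" --pt "0 0 0.012" --pt "0 0 0.017" --pt "0 0 0.019" --pt "0 0 0.02" --pt "0 0 0.02" --spin '[0,0,0,0,0,0]'

```text
t: 6.88
eef_pos: [0.577, -0.015, 0.0327]
ee_rot: [1.0, 0.029, 0.0, 0.0]
force: [0.4, 0.1, 4.1]
grip_width: 0.0457
gripper_force: 2.4
```

Request:
send_rows --pt "0 0 0.001" --pt "0 0 0.002" --pt "0 0 0.003" --pt "0 0 0.003" --spin '[0,0,0,0]'

```text
t: 7.38
eef_pos: [0.5773, -0.015, 0.0323]
ee_rot: [1.0, 0.029, 0.001, 0.0]
force: [-8.7, 1.5, 21.0]
grip_width: 0.0456
gripper_force: 10.8
```

Force jumped to 21 N with no further travel, so the key is on its stop. I'll ease the push a little and look.

Request:
send_rows --pt "0 0 -0.001" --pt "0 0 -0.001" --pt "0 0 -0.001" --pt "0 0 -0.001" --spin '[0,0,0,0]'

```text
t: 7.88
eef_pos: [0.5772, -0.015, 0.0324]
ee_rot: [1.0, 0.029, 0.001, 0.0]
force: [-5.9, 0.9, 16.2]
grip_width: 0.0456
gripper_force: 8.2
```

Run:
```python
from h import *
im=snap("wrist","w3"); s=robot.read_state();print(s["t"],s["eef_pos"],s["force"],s["wrist_torque"])
cv2.imwrite("pics/w3b.png",cv2.resize(im[:,:,::-1],None,fx=1.5,fy=1.5,interpolation=cv2.INTER_CUBIC))
```

```text
7.925 [ 0.57719757 -0.01500175  0.03247632] [-5.5656573   1.58366537 14.97749913] [-0.24705871  0.95454035 -0.08771756]
```

View pics/w3b.png

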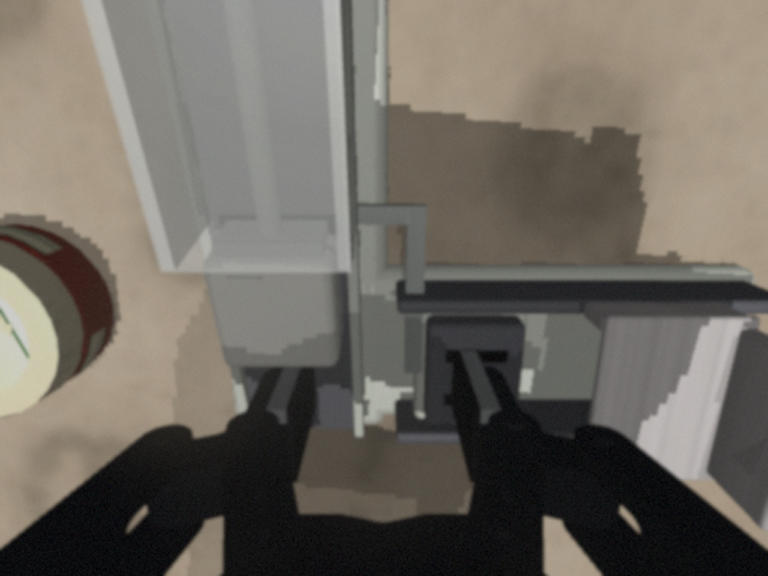

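The tablet has come out (columns 210–340, rows 220–367) and its front rests against the catch finger, while the other finger holds the key down. I'll check that it is at rest and that the push holds.

Request:
send_rows --pt "0 0 0" --pt "0 0 0" --pt "0 0 0" --pt "0 0 0" --pt "0 0 0" --pt "0 0 0" --spin '[0,0,0,0,0,0]'

```text
t: 8.68
eef_pos: [0.5772, -0.015, 0.0325]
ee_rot: [1.0, 0.029, 0.001, 0.0]
force: [-5.7, 0.4, 15.2]
grip_width: 0.0456
gripper_force: 8.2
```

Run:
```python
from h import *
a=cv2.imread("pics/w3.png").astype(float); b=snap("wrist","w4")[:,:,::-1].astype(float)
s=robot.read_state();print(s["t"],s["eef_pos"],s["force"])
d=abs(a-b).max(2); print("tablet diff",d[145:250,135:230].mean(),d[145:250,135:230].max(),"ref",d[0:60,300:400].mean(),d[0:60,300:400].max())
```

```text
8.725 [ 0.5772005 -0.0150024  0.0324758] [-5.61233527  1.19283887 14.96549072]
tablet diff 1.9339348370927318 9.0 ref 1.8346666666666667 6.0
```

Nothing is moving: the picture difference is only noise, and the push is steady at about 15 N.

```bash
python3 -c "
from rig import robot
print(robot.finish_job())"
```

```text
the job is handed in; nothing more can be done
None
```

I handed in the job at about 8.7 s: the cover is pushed aside against its stop, the key is held down on its stop at about 15 N, and the tablet rests on the ramp against the other finger.

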